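# Open the filter slide of the water filter with its release pin

## Task

Open the countertop water filter for a filter change: take the pin tool from its stand, push its tip gently into the small round recess in the filter's slide to hold the sunk release button down and, keeping it down, push the slide out toward its open front end until it meets its stop, never forcing anything. Touch the filter with the pin only; then put the pin tool back upright in its stand, fully home, and leave the little cups where they stand.

Things in the scene. Friction and masses are not known exactly. Their poses are not given: they have to be found in the camera images.
- unit: Countertop water filter, fixed: white trough 160 mm long (x), 90 mm wide, side walls 44 mm high; the rear half (x 0 to +80 mm) has a hood 66 mm high. Origin: centre of the underside, z up; the open front is at -x, toward the robot. In it lies a grey slide 62 mm wide, bare on top in the front half, with one round recess 12 mm wide (point recess_shut). More than 25 N of contact force (all of the pin's contacts added up) breaks it.
- recess_shut (a point): Fixed point of the filter at x = -45 mm, y = 0, z = 42 mm: the mouth of the recess with the slide shut and the bed level. The recess moves with the slide. 7 mm under the slide's face it holds the flat top of a sprung release button, 11 mm wide: 2.5 N starts it, 7.9 N presses it fully down (6 mm); 3.5 mm (5.7 N) frees the slide.
- bed_pivot (a point): Fixed point of the filter at x = +60 mm, y = 0, z = 28 mm. About the crosswise (y) line here the slide's bed is tipped, differently on each unit and not measured: up to 0.085 rad either way. So the face at the recess is up to 9 mm higher or lower than point recess_shut, and the slide climbs or drops up to 3.8 mm on its way: find the button's depth by feel.
- slide (a joint): How far the slide is out along the unit's -x, in m: 0 shut, 0.045 at its stop. 2.5 N of friction; the pin drives it by bearing on the recess's wall. If the button rises past 3.5 mm down on the way it catches in a hidden rack (gaps near 14 and 29 mm) until pressed again; past 42 mm it springs up and locks the slide open.
- pin: Pin tool, loose, 80 g, standing in its stand: grey square handle 16 x 16 mm, from 52 to 110 mm above the tip, a round collar 24 mm wide from 48 to 52 mm, below it a round steel shaft 6 mm in diameter with a flat tip. Origin at the tip, z up along the tool to the handle.
- stand: White block stand for the pin tool, fixed to the table: 44 x 44 mm, 58 mm high, on a 60 x 60 x 6 mm foot, with one round blind hole 11 mm wide and 52 mm deep in the middle of its top. Origin at the centre of the underside, z up. When the pin is home its collar rests on the top and its tip is 10 mm above the table.
- stand_mouth (a point): Centre of the mouth of the stand's hole, 58 mm above the table.
- sake_cup_1: Small beige cup, 55 mm wide, 42 mm high, loose bystander. Origin at the centre of its underside.
- sake_cup_2: Small blue-grey cup, 54 mm wide, 46 mm high, loose bystander. Origin at the centre of its underside.
Not all that is in view belongs to the job. What is shaped like the stand but green or purple is not meant.

How it is judged:
By the outcome, as a careful person would: the job done as asked, in the order asked, and still so for the second after the job is handed in, with the robot touching nothing.
It also fails if it takes over 64 s, if anything falls off the work surface, if the arm or the gripper's body presses on something with over 40 N, if the wrist force passes 120 N, or if a joint passes its speed limit or range.

## Robot

A 6-joint arm with a two-finger parallel gripper is mounted at the origin on the work surface; the furniture and walls round the work are solid. World frame = base frame: x ahead of the robot, y to its left, z up, the work surface at z = 0. Lengths are in m, angles in degrees, forces in N, time in s.
With the tool pointing down it reaches from about 0.25 to 0.725 m from the base axis. Payload 9.7 kg.
Tool frame: the origin (TCP) lies at the very end of the fingers, on their centre line; the grasp point (between the pads) lies 19 mm behind it; z points along the fingers, y is the line along which they close (so a half turn about z gives the same grasp; the last joint's range is limited). The gripper opens to 85 mm and grips with 20 to 120 N. Pads are 22 mm wide; open, the fingers measure 114 mm over their backs; the gripper's body (76 mm by 85 mm) begins 54 mm behind the grasp point. The pads swing forward as they close: fully open they stand 13 mm farther back than shut.
Start: joints at [-63.656, 4.979, 10.078, 95.1, 0, 90], TCP at [0.244, -0.493, 0.231] pointing down, gripper open.
Joint ranges: [-179.16, 179.16], [-48.56, 103.87], [-65.8, 70.77], [-126.05, 130.52], [-82.76, 87.17], [-180, 180]. Speed limits (degrees/s): [127.2, 127.2, 147.25, 180, 180, 180].

## Interface

Orientations are given as [roll, pitch, yaw] about the fixed x, y, z axes, in that order (R = Rz(yaw) Ry(pitch) Rx(roll)).
In Python, from workcell import arm gives the robot as it stands. The module is installed in compiled form; this text tells all that it offers.
- The arm moves only by the tool play_rows, never from a script. Its arguments are lists of equal length, an entry for each row: "linear": the shift along the tool's x, y, z in mm, a list of three; "turn": the turn about the tool's z in rad; "jaw": the gripper's target within -1 to 1 (fully open at 1, half-way at 0, shut at -1). A call has 1 to 20 rows; each row is the pose to reach, as a shift and turn from the pose commanded when the call began, along the tool's axes at that moment; what a row does not reach only later rows make up. A row lasts 1/12 s, in which the tool goes at most 41.7 mm and 7.16 degrees, less where a joint would pass 70% of its speed; a pose out of reach is approached as far as the arm can. A call with a gripper value outside its range is refused whole. The fingers move at their own pace and stop on an object; "newtons" is the grip in N (left out, the last holds). Time passes only in rows, so rows that repeat a pose let the fingers close. It gives the time, the measured TCP pose, the force, the opening and the grip force at its end, in the units of the state.
- arm.sense(): the state, without advancing time (a new reading comes with each control period).
- arm.capture(name): name is "scene" or "top"; returns a dict with "img" (420x560x3 uint8, red, green, blue), "K" (3x3 intrinsics, pixels), "extrinsics" (4x4, takes a point from camera to world coordinates). Camera axes: x right, y up, looking along -z (the intrinsics and any distortion apply to the point x, -y, -z); pixel columns grow to the right and rows downward; lengths in m; the calibration is good to about 2 mm. A picture is of the moment at which its call begins. There is no depth.
- arm.sign_off(): hands the job in; it is judged then, once.
Trained networks look in a picture, given as the dict that the camera call returned (one of the last four; its "shot" number tells which), for a name from the list of things; names that differ only in an ending like _2 or _b are one class to them, and where a whole thing is asked for, a point or a joint stands for the part that bears it (a point fixed in the world has none). Each returns a list of dicts, best first, with "p" (0 to 1); they miss things now and then, are a little off and sometimes report something else, mostly with a low value. They report only what shows in the picture. A call takes as long as a camera call. They do not tell look-alikes from the thing itself.
- arm.find_in(target, picture): "position" ([x, y, z] in m, in world coordinates, good to about 4 mm: the middle of the surface that is visible of it).
The state is a dict: "t": time; "joint_positions": joint angles; "qvel": joint speeds; "joint_efforts": joint torques, N m; "position": TCP position; "tcp_rot": TCP orientation; "wrist_force": force on the tool from outside, world axes, zero at the start; "wrist_torque": the same for the moment, N m; "opening": finger opening in m; "finger_force": force on a finger pad.
Only numpy, scipy, OpenCV 4.12 (cv2) and the standard library are available. Lean on these libraries where they do the work, as an engineer would, in place of code of your own. Each camera call takes 0.05 s, during which the arm holds its last target. There are 200 camera calls.

## Working session

There is one attempt and no reset: what is moved stays moved. The work goes in short steps, Python scripts to look and compute and a tool call to move; the robot and the scene stay as the last step left them, time stands still between calls to the robot, and variables do not carry over. Pictures are saved under pics/ and viewed, at most 10 in all, crops included, and the job is handed in when it is done.

Besides the shell and the picture viewer there is one more tool, called after "Emit:" by a JSON object that holds its "api" and its "payload", one argument or row to a line. play_rows: Moves the arm, as the interface text tells. Its arguments: {"type":"object","properties":{"linear":{"type":"array"},"turn":{"type":"array"},"jaw":{"type":"array"},"newtons":{"type":"number"}},"required":["linear","turn","jaw"]}

```bash
mkdir -p pics; python3 - <<'E'
from workcell import arm
import cv2, numpy as np
s=arm.sense(); print(s['t'],s['position'],s['tcp_rot'],s['opening'],s['wrist_force'])
for n in ("scene","top"):
    c=arm.capture(n); cv2.imwrite(f"pics/{n}1.png",c["img"][:,:,::-1])
    print(n,c["K"].tolist(),np.round(c["extrinsics"],4).tolist(),[k for k in c])
    for t in ("unit","recess_shut","pin","stand","stand_mouth","slide","sake_cup_1","bed_pivot"):
        try: print(t,[(np.round(d["position"],4).tolist(),round(d["p"],2)) for d in arm.find_in(t,c)])
        except Exception as e: print(t,e)
E
```

```text
0.0 [ 0.24395338 -0.49266919  0.2305522 ] [-1.79919651e+02 -6.54847482e-04  2.63427695e+01] 0.08534551234265454 [-0.03926724  0.52475483  0.96403416]
scene [[428.557031756418, 0.0, 273.3237713569064], [0.0, 428.557031756418, 211.86002058185164], [0.0, 0.0, 1.0]] [[0.6212, 0.375, -0.6881, -0.2436], [-0.7836, 0.2866, -0.5512, -0.5149], [-0.0095, 0.8816, 0.4719, 0.5592], [0.0, 0.0, 0.0, 1.0]] ['img', 'K', 'extrinsics', 'shot']
unit [([0.5616, 0.0516, 0.0458], 0.79)]
recess_shut [([0.5564, 0.0623, 0.0432], 0.88)]
pin [([0.492, -0.1932, 0.0912], 0.51)]
stand [([0.3425, 0.1425, 0.0353], 0.97), ([0.4752, -0.1948, 0.0278], 0.88), ([0.5045, -0.088, 0.0322], 0.79), ([0.3404, -0.0963, 0.037], 0.55)]
stand_mouth [([0.4758, -0.2014, 0.03], 0.76), ([0.5076, -0.0837, 0.0347], 0.68), ([0.3431, -0.0959, 0.0354], 0.64), ([0.3435, 0.1428, 0.0342], 0.64)]
slide [([0.5268, 0.0568, 0.0396], 0.88)]
sake_cup_1 [([0.3577, 0.0466, 0.0339], 0.8), ([0.4596, 0.2776, 0.0284], 0.71), ([0.5605, 0.0515, 0.0453], 0.26)]
bed_pivot [([0.5625, 0.0583, 0.0459], 0.96)]
top [[503.2906906692216, 0.0, 274.6924820423112], [0.
[... 311 characters left out ...]
[([0.5702, 0.0691, 0.0456], 0.87), ([0.4854, -0.1774, 0.0432], 0.18)]
pin [([0.4926, -0.1847, 0.1057], 0.48)]
stand [([0.3518, 0.158, 0.0554], 0.98), ([0.515, -0.0686, 0.0567], 0.78), ([0.2762, 0.2503, 0.0608], 0.77), ([0.463, 0.2864, 0.021], 0.72), ([0.3588, -0.0786, 0.0619], 0.63), ([0.4858, -0.1749, 0.0444], 0.58), ([0.5695, 0.0706, 0.0458], 0.5)]
stand_mouth [([0.5113, -0.0685, 0.0579], 0.94), ([0.3559, -0.0761, 0.0601], 0.85), ([0.352, 0.1605, 0.0575], 0.81), ([0.2737, 0.25, 0.0587], 0.7), ([0.4827, -0.1766, 0.0444], 0.65)]
slide [([0.5311, 0.0635, 0.0447], 0.63)]
sake_cup_1 [([0.4619, 0.2902, 0.0244], 0.67), ([0.3636, 0.0448, 0.0242], 0.64)]
bed_pivot [([0.5724, 0.0719, 0.0451], 0.86)]
```

View pics/scene1.png

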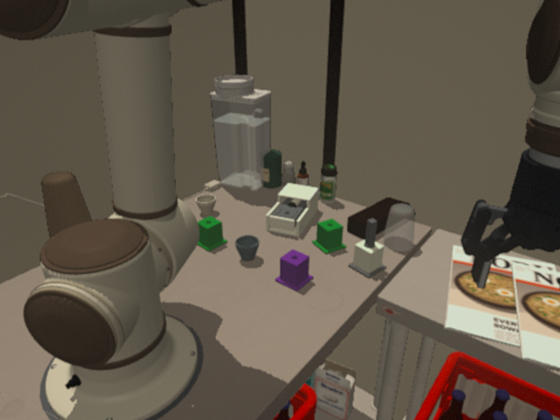

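View pics/top1.png

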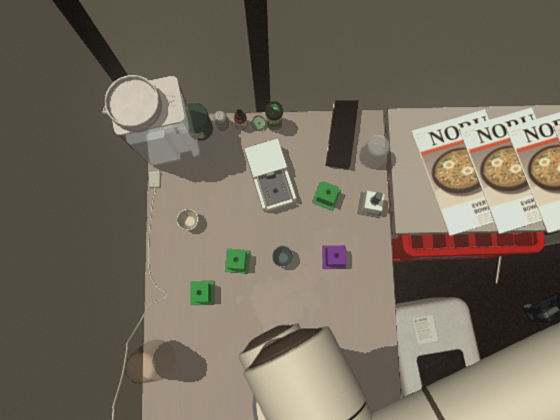

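The top view shows the white stand with the pin at about (371,203), handle top near (376,198). The filter runs from its hood at (266,157) to its front at (277,205), turned slightly, with the recess near (276,190). Next, enlarged crops for exact pixels.

```bash
cat > h.py <<'E'
from workcell import arm
import cv2, numpy as np
def ray(c,u,v,z):
    K=c["K"];E=c["extrinsics"]
    d=E[:3,:3]@np.array([(u-K[0,2])/K[0,0],-(v-K[1,2])/K[1,1],-1]); o=E[:3,3]
    return o+d*(z-o[2])/d[2]
def proj(c,p):
    E=c["extrinsics"];q=E[:3,:3].T@(np.array(p)-E[:3,3]);K=c["K"]
    return K[0,0]*q[0]/-q[2]+K[0,2],K[1,1]*-q[1]/-q[2]+K[1,2]
def crop(im,u,v,w,h,k):
    return cv2.resize(im[v:v+h,u:u+w,::-1],None,fx=k,fy=k,interpolation=cv2.INTER_CUBIC)
E
python3 - <<'E'
from h import *
t=cv2.imread("pics/top1.png")[:,:,::-1]; s=cv2.imread("pics/scene1.png")[:,:,::-1]
a=crop(t,235,135,66,80,6)[:, :396]; b=crop(t,350,170,60,60,6)
d=crop(s,340,210,60,70,6)
im=np.zeros((600,800,3),np.uint8)
im[:480,:396]=a; im[:360,400:760]=b
cv2.imwrite("pics/z1.png",im)
E
```

```text
(no output)
```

View pics/z1.png

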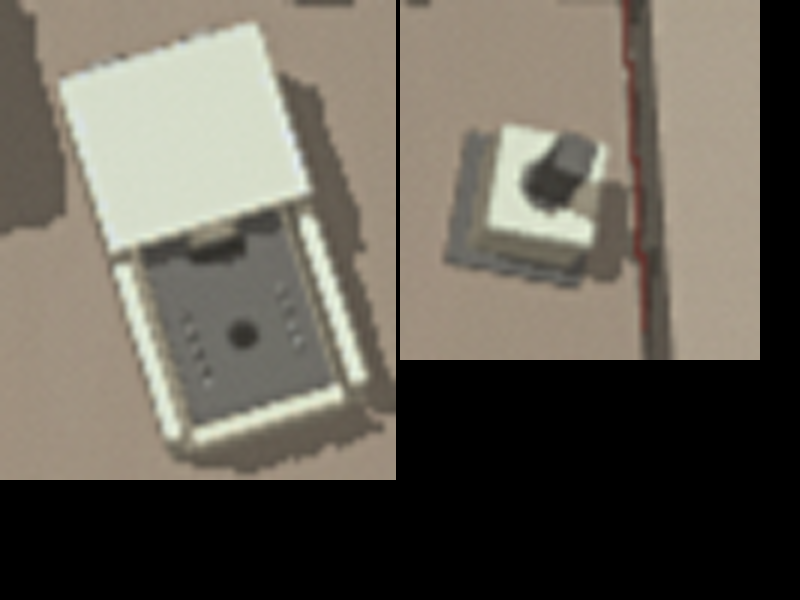

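The crop shows the recess at about (243,335). The hood corners are (62,84), (258,24), (310,190) and (113,250). The stand top corners are about (505,126), (607,148), (590,248) and (488,226), and the pin handle's top is near (575,152).

```bash
python3 - <<'E'
from h import *
c=arm.capture("top")
P=lambda x,y,z,u0,v0:ray(c,u0+(x+.5)/6-.5,v0+(y+.5)/6-.5,z)
H=[P(x,y,.066,235,135) for x,y in((62,84),(258,24),(310,190),(113,250))]
print("hood",np.round(H,4).tolist()); hc=np.mean(H,0)
ax=(H[0]-H[3]+H[1]-H[2]); ay=(H[0]-H[1]+H[3]-H[2])
ya=np.degrees(np.arctan2(ax[1],ax[0])); yb=np.degrees(np.arctan2(-ay[0],ay[1])); print("yaw",ya,yb,np.linalg.norm(ax)/2,np.linalg.norm(ay)/2)
yaw=np.radians((ya+yb)/2); u=np.array([np.cos(yaw),np.sin(yaw),0])
print("hc",hc,"origin",hc-.04*u,"recess from hood",hc-.085*u)
for z in(.033,.042,.051): 
    r=P(243,335,z,235,135); print("recess",z,r, (r-hc)@u)
for x,y in((20+160,435-2),(365,380)): print(P(x,y,.044,235,135))
S=[P(x,y,.058,350,170) for x,y in((105,126),(207,148),(190,248),(88,226))]
print("stand",np.round(S,4).tolist(),np.mean(S,0))
a=S[0]-S[3]; b=S[0]-S[1]; print("syaw",np.degrees(np.arctan2(a[1],a[0])),np.degrees(np.arctan2(-b[0],b[1])))
print("handle top",P(175,152,.120,350,170))
h=[P(x,y,.12,350,170) for x,y in((165,133),(198,148),(188,175),(155,166))]; print(np.round(h,4).tolist())
s=arm.sense(); print(s['position'],s['tcp_rot'])
E
```

```text
hood [[0.6361, 0.1359, 0.066], [0.6608, 0.0519, 0.066], [0.5871, 0.0315, 0.066], [0.5629, 0.1152, 0.066]]
yaw 15.613208243852993 16.270818574668866 0.0762495601620833 0.08731177005531779
hc [0.61171188 0.08361925 0.066     ] origin [0.57325027 0.07263267 0.066     ] recess from hood [0.52998096 0.06027278 0.066     ]
recess 0.033 [0.53233519 0.06118915 0.033     ] -0.0824846170597075
recess 0.042 [0.53033836 0.06119334 0.042     ] -0.08440349630381332
recess 0.051 [0.52834154 0.06119753 0.051     ] -0.08632237554791915
[0.48797164 0.08881441 0.044     ]
[0.50914737 0.00974752 0.044     ]
stand [[0.5211, -0.1713, 0.058], [0.5107, -0.2137, 0.058], [0.4682, -0.204, 0.058], [0.4785, -0.1619, 0.058]] [ 0.49462163 -0.18770246  0.058     ]
syaw -12.465762673375437 -13.831588753803496
handle top [ 0.49640787 -0.18705706  0.12      ]
[[0.5043, -0.1835, 0.12], [0.4978, -0.1963, 0.12], [0.4869, -0.1917, 0.12], [0.4909, -0.1787, 0.12]]
[ 0.24408924 -0.49288442  0.23129226] [ 1.79996508e+02 -4.96478661e-04  2.63449460e+01]
```

Emit:
{"api": "play_rows", "payload": {
  "linear": [
    [20,-9,3],
    [60,-27,10],
    [100,-45,17],
    [140,-63,24],
    [180,-81,31],
    [220,-99,38],
    [260,-117,45],
    [300,-135,52],
    [330,-149,56],
    [350,-158,60],
    [361,-163,61],
    [361,-163,61],
    [361,-163,61],
    [361,-163,61]
  ],
  "turn": [0.05,0.15,0.25,0.35,0.45,0.55,0.65,0.75,0.8,0.843,0.843,0.843,0.843,0.843],
  "jaw": [0,0,0,0,0,0,0,0,0,0,0,0,0,0],
  "newtons": 50
}}

```text
t: 2.12
position: [0.4924, -0.1933, 0.1706]
tcp_rot: [-179.7, -0.0, -21.5]
wrist_force: [-0.4, -0.3, -0.7]
opening: 0.0427
finger_force: 0.0
```

```bash
python3 - <<'E'
from h import *
im=np.zeros((480,800,3),np.uint8)
c=arm.capture("scene"); s=arm.sense(); print(s['position'],s['tcp_rot'],s['wrist_force'],np.round(s['qvel'],2))
im[:480,:400]=crop(c["img"],320,150,100,120,4)
c=arm.capture("top"); im[:480,400:]=crop(c["img"],325,140,100,120,4)
cv2.imwrite("pics/z2.png",im)
E
```

```text
[ 0.49234971 -0.19352911  0.17065411] [-1.79744542e+02 -2.09345053e-02 -2.15635363e+01] [-0.15648396 -0.13222326 -0.27769264] [-0.32 -0.11 -0.07 -0.12  0.09 -0.17]
```

View pics/z2.png

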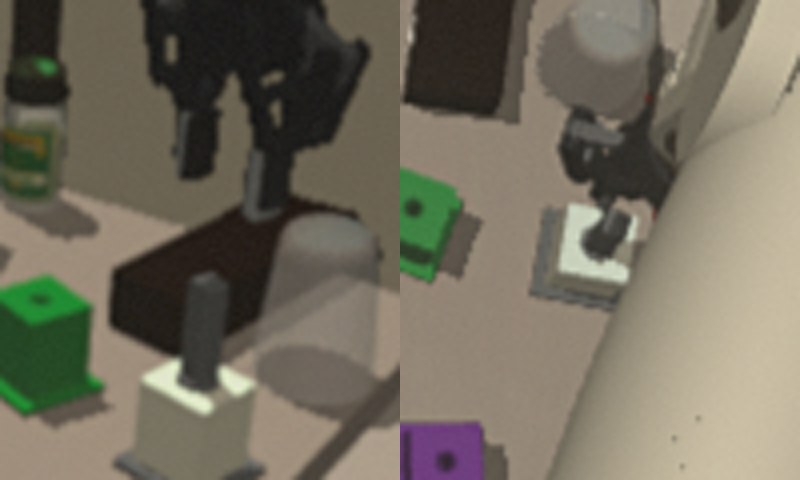

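The scene view shows the fingers above the stand, a little right of the handle (around (205,275) in the crop). The measured pose is about 7 mm short, so I correct that before going down.

Emit:
{"api": "play_rows", "payload": {
  "linear": [
    [1,-4,0],
    [1,-7,5],
    [1,-7,15],
    [1,-7,25],
    [1,-7,30],
    [1,-7,30],
    [1,-7,30]
  ],
  "turn": [0,0,0,0,0,0,0],
  "jaw": [0,0,0,0,0,0,0]
}}

```text
t: 2.8
position: [0.4948, -0.1894, 0.1397]
tcp_rot: [-179.6, 0.1, -21.1]
wrist_force: [0.1, 0.3, -1.1]
opening: 0.0424
finger_force: 0.0
```

```bash
python3 - <<'E'
from h import *
c=arm.capture("scene"); s=arm.sense(); print(s['position'],s['tcp_rot'],s['wrist_force'])
p=s['position']
print("tcp px",proj(c,p),"pin top est px",proj(c,[.4955,-.187,.12]))
cv2.imwrite("pics/z3.png",crop(c["img"],335,160,80,110,5))
E
```

```text
[ 0.49510074 -0.18947184  0.14023518] [-1.79575151e+02  1.67385349e-02 -2.11116279e+01] [ 0.58924136 -0.13878424  0.53326677]
tcp px (np.float64(373.9250179713932), np.float64(211.41796334252928)) pin top est px (np.float64(371.95470329569764), np.float64(219.54028243450935))
```

View pics/z3.png

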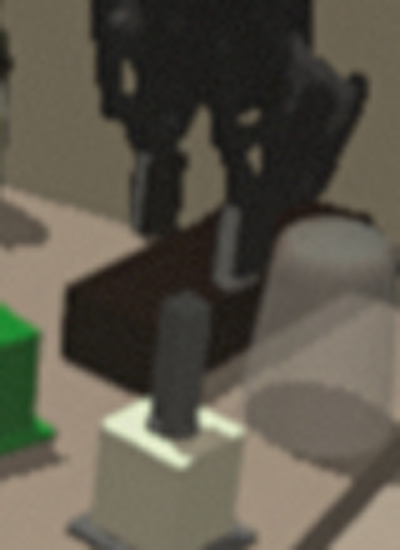

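The pin's top shows at crop (183,298), i.e. px (371.6,219.6). That matches my estimate of (372.0,219.5), so I go down and grasp.

Emit:
{"api": "play_rows", "payload": {
  "linear": [
    [0,-2,10],
    [0,-2,25],
    [0,-2,40],
    [0,-2,52],
    [0,-2,60],
    [0,-2,64],
    [0,-2,64],
    [0,-2,64],
    [0,-2,64],
    [0,-2,64],
    [0,-2,64],
    [0,-2,64],
    [0,-2,64],
    [0,-2,64]
  ],
  "turn": [0,0,0,0,0,0,0,0,0,0,0,0,0,0],
  "jaw": [0,0,0,0,0,0,-0.3,-0.6,-1,-1,-1,-1,-1,-1],
  "newtons": 50
}}

```text
t: 4.02
position: [0.496, -0.1885, 0.077]
tcp_rot: [-179.5, -0.1, -21.0]
wrist_force: [0.3, 0.7, 5.4]
opening: 0.015
finger_force: 50.3
```

Emit:
{"api": "play_rows", "payload": {
  "linear": [
    [0,0,-3],
    [0,0,-10],
    [0,0,-20],
    [0,0,-32],
    [0,0,-44],
    [0,0,-56],
    [0,0,-68],
    [0,0,-78],
    [0,0,-84],
    [0,0,-84],
    [0,0,-84],
    [0,0,-84],
    [0,0,-84]
  ],
  "turn": [0,0,0,0,0,0,0,0,0,0,0,0,0],
  "jaw": [-1,-1,-1,-1,-1,-1,-1,-1,-1,-1,-1,-1,-1]
}}

```text
t: 5.1
position: [0.4951, -0.1889, 0.1595]
tcp_rot: [-179.5, 0.1, -21.0]
wrist_force: [-1.0, -1.4, -0.5]
opening: 0.0152
finger_force: 49.8
```

```bash
python3 - <<'E'
from h import *
c=arm.capture("scene"); s=arm.sense(); print(s['position'],s['tcp_rot'],s['wrist_force'],s['wrist_torque'],s['opening'])
p=s['position']; print("tip px",proj(c,p-[0,0,.067]),"top px",proj(c,p+[0,0,.043]))
cv2.imwrite("pics/z4.png",crop(c["img"],335,140,80,120,5))
E
```

```text
[ 0.49508551 -0.1888857   0.15958166] [-1.79523076e+02  7.09045404e-02 -2.10077626e+01] [-0.25567137  0.31466902 -0.35864963] [-0.02950712  0.01470815  0.00496003] 0.015478046232616121
tip px (np.float64(371.39234101483066), np.float64(231.1766419887472)) top px (np.float64(376.8131423569571), np.float64(183.81285794531487))
```

View pics/z4.png

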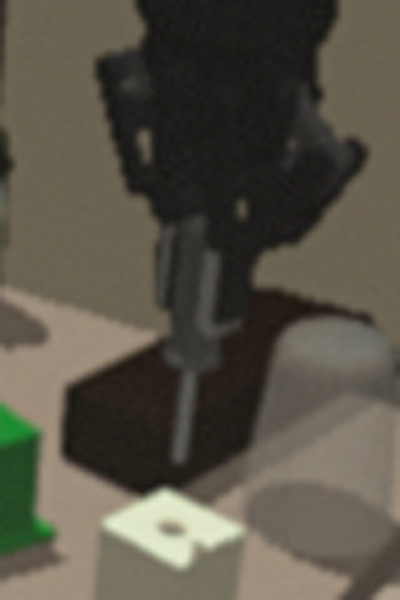

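The pin hangs upright with its tip at crop (178,463), i.e. px (370.6,232.6), within 1.5 px of the prediction. Now over to the filter.

Emit:
{"api": "play_rows", "payload": {
  "linear": [
    [-2,-8,0],
    [-6,-24,0],
    [-10,-44,0],
    [-15,-66,0],
    [-20,-88,0],
    [-25,-110,0],
    [-30,-132,0],
    [-35,-154,0],
    [-40,-176,0],
    [-45,-198,0],
    [-50,-218,0],
    [-54,-234,0],
    [-56,-242,0],
    [-57,-245,0],
    [-57,-245,0],
    [-57,-245,0],
    [-57,-245,0]
  ],
  "turn": [0,0,0,0,0,0,0,0,0,0,0,0,0,0,0,0,0],
  "jaw": [-1,-1,-1,-1,-1,-1,-1,-1,-1,-1,-1,-1,-1,-1,-1,-1,-1]
}}

```text
t: 6.57
position: [0.4701, -0.1387, 0.1623]
tcp_rot: [-177.7, 0.0, -17.7]
wrist_force: [-0.6, 0.6, -1.7]
opening: 0.0154
finger_force: 49.8
```

```bash
python3 - <<'E'
from h import *
s=arm.sense(); print(s['position'],s['tcp_rot'],s['wrist_force'])
p=s['position']
for n in("scene",):
    c=arm.capture(n)
    print("tip px",proj(c,p-[0,0,.067]),"collar",proj(c,p-[0,0,.019]),[ (z,np.round(proj(c,[.530,.0605,z]),1)) for z in(.033,.042,.051)])
    cv2.imwrite("pics/z5.png",crop(c["img"],250,150,80,100,6))
E
```

```text
[ 0.47009495 -0.13874636  0.16229509] [-1.77727561e+02  4.77049828e-02 -1.77058775e+01] [-0.56428979  0.63792694 -1.68707087]
tip px (np.float64(344.7941092312619), np.float64(227.5311720871764)) collar (np.float64(346.3845688803029), np.float64(207.65859158511455)) [(0.033, array([286.9, 215.3])), (0.042, array([286.9, 212.2])), (0.051, array([286.9, 209.1]))]
```

View pics/z5.png

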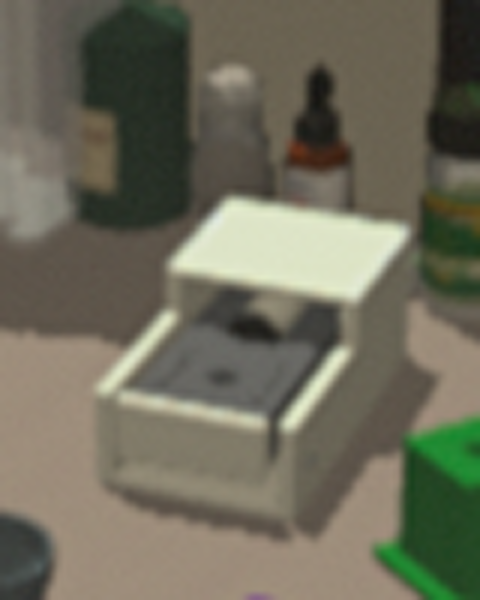

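The scene crop shows the filter with the recess at (222,377), i.e. px (286.9,212.7). The arm stopped far short of the hover point, so I check the joints before doing anything else.

```bash
python3 - <<'E'
from h import *
s=arm.sense()
for k in s: print(k,np.round(s[k],3))
c=arm.capture("scene")
a=arm.capture("top")
im=np.zeros((420,800,3),np.uint8)
im[:420,:400]=c["img"][:,160:,::-1]; im[:,400:]=a["img"][:,100:500,::-1]
cv2.imwrite("pics/z6.png",im)
E
```

```text
t 6.617
joint_positions [-17.766  -4.036  -6.66   87.434   2.269 179.943]
qvel [ 0.106  0.301  0.125 -0.071  0.113 -0.033]
joint_efforts [ 1.0000e-03 -4.2792e+01  4.7616e+01 -1.4600e-01  1.4100e-01 -0.0000e+00]
position [ 0.47  -0.139  0.162]
tcp_rot [-1.77731e+02  5.50000e-02 -1.77090e+01]
wrist_force [ 0.502 -0.161 -0.9  ]
wrist_torque [-0.089  0.031  0.03 ]
finger_force 49.839
opening 0.015
```

View pics/z6.png

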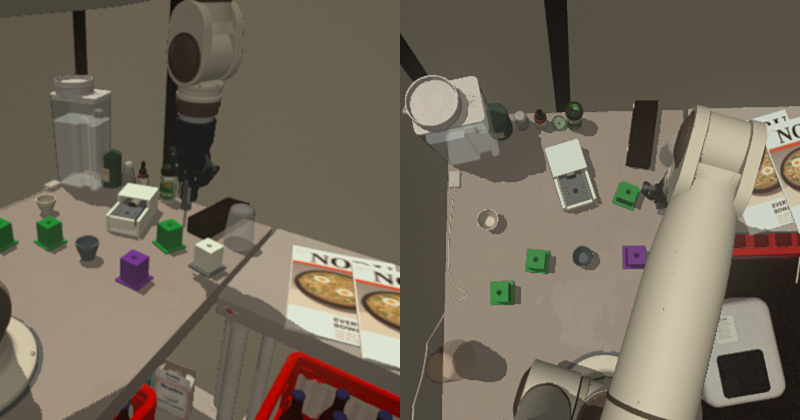

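Joint 6 is at its 180° limit, which also explains the earlier 7 mm shortfall. The shaft is round, so I can turn the wrist back about 45° and carry on.

Emit:
{"api": "play_rows", "payload": {
  "linear": [
    [0,0,0],
    [0,0,0],
    [0,0,0],
    [0,0,0],
    [0,0,0],
    [0,0,0],
    [0,0,0],
    [0,0,0],
    [0,0,0],
    [0,0,0],
    [0,0,0]
  ],
  "turn": [-0.06,-0.16,-0.26,-0.36,-0.46,-0.56,-0.66,-0.76,-0.76,-0.76,-0.76],
  "jaw": [-1,-1,-1,-1,-1,-1,-1,-1,-1,-1,-1]
}}

```text
t: 7.63
position: [0.4702, -0.1388, 0.1622]
tcp_rot: [-178.3, -1.5, 25.6]
wrist_force: [0.1, -0.1, -1.9]
opening: 0.0152
finger_force: 49.8
```

```bash
python3 - <<'E'
from h import *
s=arm.sense()
for k in ("joint_positions","qvel","position","tcp_rot","wrist_force"): print(k,np.round(s[k],4))
d=np.array([.530,.0605])-s["position"][:2]; y=np.radians(s["tcp_rot"][2]); print(d@[np.cos(y),np.sin(y)],d@[np.sin(y),-np.cos(y)])
E
```

```text
joint_positions [-17.7642  -4.0066  -6.637   87.4228   2.2704 136.5841]
qvel [-0.0356 -0.0828 -0.0077 -0.0471 -0.0839 -0.5381]
position [ 0.4702 -0.1388  0.1622]
tcp_rot [-178.3139   -1.5216   25.6283]
wrist_force [ 0.0957 -0.0514 -1.8973]
0.14008839369043605 -0.15383770958345008
```

```bash
cat >> h.py <<'E'
from scipy.spatial.transform import Rotation as Ro
R0=Ro.from_euler("xyz",[-179.52,0,-21.0],degrees=True)
def tip(s): return np.array(s["position"])+Ro.from_euler("xyz",s["tcp_rot"],degrees=True).apply(R0.inv().apply([0,0,-.067]))
def togo(s,w): # world shift (m) -> tool mm
    return np.round(1000*Ro.from_euler("xyz",s["tcp_rot"],degrees=True).inv().apply(w),1)
def st():
    s=arm.sense(); print("t",s["t"],"pos",np.round(s["position"],4),"rot",np.round(s["tcp_rot"],2),"F",np.round(s["wrist_force"],2),"tip",np.round(tip(s),4),"j6",round(s["joint_positions"][5],1)); return s
E
python3 - <<'E'
from h import *
s=st(); t=tip(s); print(togo(s,np.array([.530,.0605,.090])-t), "per 10mm down",togo(s,[0,0,-.01]))
E
```

```text
t 7.6333 pos [ 0.4702 -0.1388  0.1622] rot [-178.31   -1.52   25.63] F [ 0.1  -0.05 -1.9 ] tip [ 0.4712 -0.1368  0.0953] j6 136.6
[ 138.1 -152.1   13.4] per 10mm down [-0.3  0.3 10. ]
```

Emit:
{"api": "play_rows", "payload": {
  "linear": [
    [5,-6,0],
    [16,-18,1],
    [30,-34,3],
    [46,-50,4],
    [62,-68,6],
    [78,-86,7],
    [94,-103,9],
    [109,-120,10],
    [122,-134,12],
    [131,-144,13],
    [136,-150,13],
    [138,-152,13],
    [138,-152,13],
    [138,-152,13],
    [138,-152,13],
    [138,-152,13]
  ],
  "turn": [0,0,0,0,0,0,0,0,0,0,0,0,0,0,0,0],
  "jaw": [-1,-1,-1,-1,-1,-1,-1,-1,-1,-1,-1,-1,-1,-1,-1,-1]
}}

```text
t: 8.97
position: [0.5282, 0.0578, 0.1575]
tcp_rot: [-178.3, -1.5, 25.8]
wrist_force: [0.0, 0.6, -1.5]
opening: 0.0154
finger_force: 49.8
```

```bash
python3 - <<'E'
from h import *
s=st(); t=tip(s)
im=np.zeros((600,780,3),np.uint8)
c=arm.capture("scene"); print("tip px",proj(c,t))
im[:,:420]=crop(c["img"],252,150,70,100,6)
c=arm.capture("top"); print("tip px",proj(c,t),"recess px",proj(c,[.530,.0605,.042]))
im[:,420:]=crop(c["img"],245,130,60,100,6)
cv2.imwrite("pics/z7.png",im)
E
```

```text
t 8.9667 pos [0.5282 0.0578 0.1575] rot [-178.33   -1.53   25.75] F [ 0.04  0.64 -1.55] tip [0.5292 0.0598 0.0906] j6 159.4
tip px (np.float64(287.0081248852794), np.float64(195.28901252193631))
tip px (np.float64(275.5672129968099), np.float64(186.59271662422543)) recess px (np.float64(275.3566327705467), np.float64(190.5396845251293))
```

View pics/z7.png

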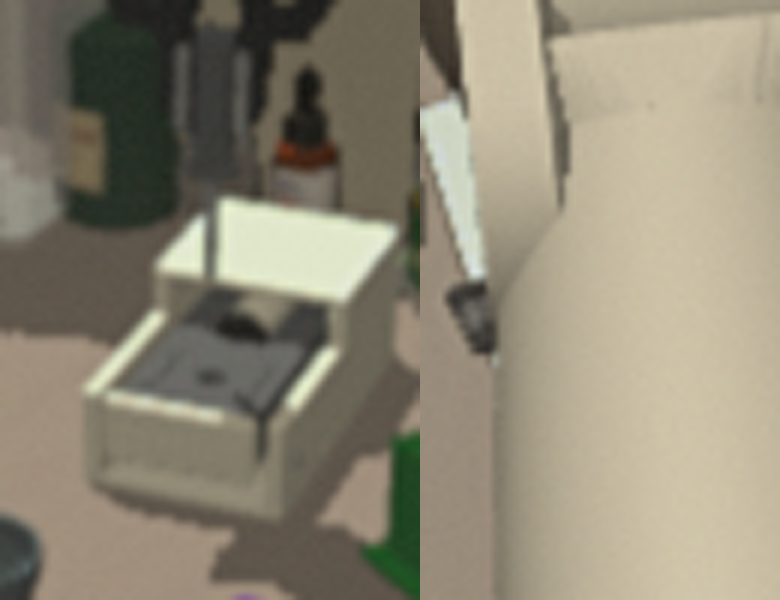

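The scene crop shows the pin tip at (209,283), i.e. px (286.4,196.8), straight above the recess at (211,377), i.e. px (286.8,212.4). I go down to just above the highest possible face.

```bash
python3 - <<'E'
from h import *
s=st(); print(togo(s,np.array([.5303,.0600,.053])-tip(s)), "x unit",togo(s,.01*np.array([np.cos(np.radians(15.9)),np.sin(np.radians(15.9)),0])))
E
```

```text
t 9.0667 pos [0.5282 0.0579 0.1575] rot [-178.32   -1.53   25.76] F [-0.5   0.63 -1.11] tip [0.5292 0.06   0.0906] j6 159.4
[-0.   1.6 37.5] x unit [9.8 1.7 0.2]
```

Emit:
{"api": "play_rows", "payload": {
  "linear": [
    [0,0,5],
    [0,1,13],
    [0,1,21],
    [0,1.6,29],
    [0,1.6,35],
    [0,1.6,37.5],
    [0,1.6,37.5],
    [0,1.6,37.5],
    [0,1.6,37.5]
  ],
  "turn": [0,0,0,0,0,0,0,0,0],
  "jaw": [-1,-1,-1,-1,-1,-1,-1,-1,-1]
}}

```text
t: 9.82
position: [0.5296, 0.0586, 0.1203]
tcp_rot: [-178.3, -1.6, 25.8]
wrist_force: [0.3, 1.5, -0.8]
opening: 0.0156
finger_force: 49.8
```

Emit:
{"api": "play_rows", "payload": {
  "linear": [
    [-0.1,0.1,2],
    [-0.1,0.1,3],
    [-0.1,0.1,3]
  ],
  "turn": [0,0,0],
  "jaw": [-1,-1,-1]
}}

```text
t: 10.07
position: [0.5293, 0.0585, 0.1168]
tcp_rot: [-178.3, -1.5, 25.8]
wrist_force: [0.1, 0.1, -1.0]
opening: 0.0155
finger_force: 49.8
```

Emit:
{"api": "play_rows", "payload": {
  "linear": [
    [-0.1,0.1,1],
    [-0.1,0.1,2],
    [-0.1,0.1,2],
    [-0.1,0.1,2]
  ],
  "turn": [0,0,0,0],
  "jaw": [-1,-1,-1,-1]
}}

```text
t: 10.4
position: [0.5293, 0.0584, 0.1148]
tcp_rot: [-178.3, -1.5, 25.8]
wrist_force: [-0.4, -0.6, -0.9]
opening: 0.0156
finger_force: 49.8
```

Emit:
{"api": "play_rows", "payload": {
  "linear": [
    [-0.1,0.1,1],
    [-0.1,0.1,2],
    [-0.1,0.1,2],
    [-0.1,0.1,2]
  ],
  "turn": [0,0,0,0],
  "jaw": [-1,-1,-1,-1]
}}

```text
t: 10.73
position: [0.5293, 0.0584, 0.1128]
tcp_rot: [-178.3, -1.5, 25.8]
wrist_force: [-0.6, 0.4, -1.0]
opening: 0.0154
finger_force: 49.8
```

Tip at z 0.046, no contact yet.

Emit:
{"api": "play_rows", "payload": {
  "linear": [
    [-0.1,0.1,1],
    [-0.1,0.1,2],
    [-0.1,0.1,2],
    [-0.1,0.1,2]
  ],
  "turn": [0,0,0,0],
  "jaw": [-1,-1,-1,-1]
}}

```text
t: 11.07
position: [0.5292, 0.0583, 0.1108]
tcp_rot: [-178.3, -1.5, 25.8]
wrist_force: [0.4, -0.5, -0.9]
opening: 0.0157
finger_force: 49.8
```

Emit:
{"api": "play_rows", "payload": {
  "linear": [
    [-0.1,0.1,1],
    [-0.1,0.1,2],
    [-0.1,0.1,2],
    [-0.1,0.1,2]
  ],
  "turn": [0,0,0,0],
  "jaw": [-1,-1,-1,-1]
}}

```text
t: 11.4
position: [0.5292, 0.0582, 0.1088]
tcp_rot: [-178.3, -1.5, 25.8]
wrist_force: [1.0, -0.6, -1.1]
opening: 0.0154
finger_force: 49.8
```

Emit:
{"api": "play_rows", "payload": {
  "linear": [
    [0,0,1],
    [0,0,2],
    [0,0,2],
    [0,0,2]
  ],
  "turn": [0,0,0,0],
  "jaw": [-1,-1,-1,-1]
}}

```text
t: 11.73
position: [0.5292, 0.0583, 0.1068]
tcp_rot: [-178.3, -1.5, 25.8]
wrist_force: [-0.2, 0.7, -1.3]
opening: 0.0156
finger_force: 49.8
```

Emit:
{"api": "play_rows", "payload": {
  "linear": [
    [0,0,1],
    [0,0,2],
    [0,0,2],
    [0,0,2]
  ],
  "turn": [0,0,0,0],
  "jaw": [-1,-1,-1,-1]
}}

```text
t: 12.07
position: [0.5293, 0.0584, 0.1048]
tcp_rot: [-178.3, -1.5, 25.8]
wrist_force: [-0.6, -0.5, -0.6]
opening: 0.0155
finger_force: 49.8
```

Emit:
{"api": "play_rows", "payload": {
  "linear": [
    [0,0,1],
    [0,0,2],
    [0,0,2],
    [0,0,2]
  ],
  "turn": [0,0,0,0],
  "jaw": [-1,-1,-1,-1]
}}

```text
t: 12.4
position: [0.5293, 0.0585, 0.1028]
tcp_rot: [-178.3, -1.5, 25.8]
wrist_force: [-0.2, 0.6, -0.1]
opening: 0.0152
finger_force: 49.8
```

Emit:
{"api": "play_rows", "payload": {
  "linear": [
    [0,0,1],
    [0,0,1.5],
    [0,0,1.5],
    [0,0,1.5]
  ],
  "turn": [0,0,0,0],
  "jaw": [-1,-1,-1,-1]
}}

```text
t: 12.73
position: [0.5295, 0.0585, 0.1016]
tcp_rot: [-178.3, -1.5, 25.8]
wrist_force: [-0.2, -0.0, 1.9]
opening: 0.0154
finger_force: 49.9
```

Emit:
{"api": "play_rows", "payload": {
  "linear": [
    [0,0,0.5],
    [0,0,1],
    [0,0,1],
    [0,0,1]
  ],
  "turn": [0,0,0,0],
  "jaw": [-1,-1,-1,-1]
}}

```text
t: 13.07
position: [0.5295, 0.0586, 0.1005]
tcp_rot: [-178.3, -1.5, 25.8]
wrist_force: [-0.7, 0.8, 1.4]
opening: 0.0154
finger_force: 50.1
```

```bash
python3 - <<'E'
from h import *
F=[]
for i in range(4):
    arm.capture("scene"); s=arm.sense(); F.append(s["wrist_force"])
print(np.round(F,2)); st()
E
```

```text
[[-0.32 -1.11  2.39]
 [ 0.61  0.51  2.49]
 [-0.55 -0.26  2.13]
 [-0.49 -0.34  2.12]]
t 13.2667 pos [0.5294 0.0586 0.1005] rot [-178.32   -1.54   25.81] F [-0.49 -0.34  2.12] tip [0.5304 0.0606 0.0335] j6 159.4
```

The touch gives way softly, so this is the button. I press on to about 5 mm.

Emit:
{"api": "play_rows", "payload": {
  "linear": [
    [0,0,1],
    [0,0,2],
    [0,0,2.5],
    [0,0,2.5],
    [0,0,2.5]
  ],
  "turn": [0,0,0,0,0],
  "jaw": [-1,-1,-1,-1,-1]
}}

```text
t: 13.68
position: [0.5295, 0.0586, 0.098]
tcp_rot: [-178.3, -1.5, 25.8]
wrist_force: [-1.5, -0.3, 4.6]
opening: 0.0153
finger_force: 50.5
```

```bash
cat >> h.py <<'E'
def F(n=4):
    f=[]
    for i in range(n): arm.capture("scene"); f.append(arm.sense()["wrist_force"])
    print("Fmean",np.round(np.mean(f,0),2)); return st()
E
python3 -c "from h import *; F()"
```

```text
Fmean [-0.41 -1.15  4.81]
t 13.8833 pos [0.5295 0.0586 0.098 ] rot [-178.33   -1.54   25.81] F [-0.5  -1.    4.49] tip [0.5305 0.0607 0.0311] j6 159.4
```

Emit:
{"api": "play_rows", "payload": {
  "linear": [
    [0,0,0.7],
    [0,0,1.3],
    [0,0,1.3],
    [0,0,1.3]
  ],
  "turn": [0,0,0,0],
  "jaw": [-1,-1,-1,-1]
}}

```text
t: 14.22
position: [0.5295, 0.0587, 0.0968]
tcp_rot: [-178.3, -1.5, 25.8]
wrist_force: [-0.6, -1.0, 6.3]
opening: 0.0153
finger_force: 50.7
```

```bash
python3 -c "
from h import *; s=F()
for a in (10,): print(togo(s,-.001*a*np.array([np.cos(np.radians(15.9)),np.sin(np.radians(15.9)),0])))"
```

```text
Fmean [-0.79 -1.25  5.79]
t 14.4167 pos [0.5295 0.0587 0.0968] rot [-178.33   -1.54   25.81] F [-0.59 -2.21  5.22] tip [0.5305 0.0607 0.0298] j6 159.4
[-9.8 -1.7 -0.2]
```

Emit:
{"api": "play_rows", "payload": {
  "linear": [
    [-1,-0.2,0],
    [-2,-0.4,0],
    [-3,-0.5,0],
    [-4,-0.7,-0.1],
    [-5,-0.9,-0.1],
    [-6,-1,-0.1],
    [-6,-1,-0.1]
  ],
  "turn": [0,0,0,0,0,0,0],
  "jaw": [-1,-1,-1,-1,-1,-1,-1]
}}

```text
t: 15.0
position: [0.5243, 0.0571, 0.0972]
tcp_rot: [-178.4, -1.6, 25.8]
wrist_force: [2.8, -0.2, 5.2]
opening: 0.0153
finger_force: 50.7
```

```bash
python3 -c "from h import *; F()"
```

```text
Fmean [ 2.7  -0.4   5.59]
t 15.2 pos [0.5244 0.0571 0.0971] rot [-178.35   -1.64   25.82] F [ 2.68 -0.62  4.53] tip [0.5255 0.0592 0.0301] j6 159.2
```

Emit:
{"api": "play_rows", "payload": {
  "linear": [
    [-1,-0.2,0.3],
    [-2,-0.4,0.3],
    [-3,-0.5,0.3],
    [-4,-0.7,0.3],
    [-5,-0.9,0.3],
    [-6,-1,0.2],
    [-7,-1.2,0.2],
    [-8,-1.4,0.2],
    [-8,-1.4,0.2]
  ],
  "turn": [0,0,0,0,0,0,0,0,0],
  "jaw": [-1,-1,-1,-1,-1,-1,-1,-1,-1]
}}

```text
t: 15.95
position: [0.5166, 0.0549, 0.0968]
tcp_rot: [-178.4, -1.7, 25.8]
wrist_force: [2.3, 0.3, 6.0]
opening: 0.0151
finger_force: 50.7
```

```bash
python3 -c "from h import *; F()"
```

```text
Fmean [ 2.59 -0.48  5.67]
t 16.15 pos [0.5166 0.0549 0.0968] rot [-178.35   -1.64   25.82] F [ 2.66 -0.1   5.4 ] tip [0.5177 0.057  0.0298] j6 159.1
```

Emit:
{"api": "play_rows", "payload": {
  "linear": [
    [-1,-0.2,0.2],
    [-2,-0.4,0.2],
    [-3,-0.5,0.2],
    [-4,-0.7,0.2],
    [-5,-0.9,0.2],
    [-6,-1,0.1],
    [-7,-1.2,0.1],
    [-8,-1.4,0.1],
    [-9,-1.6,0.1],
    [-9,-1.6,0.1]
  ],
  "turn": [0,0,0,0,0,0,0,0,0,0],
  "jaw": [-1,-1,-1,-1,-1,-1,-1,-1,-1,-1]
}}

```text
t: 16.98
position: [0.5078, 0.0524, 0.0966]
tcp_rot: [-178.4, -1.7, 25.8]
wrist_force: [2.3, -1.1, 6.3]
opening: 0.0152
finger_force: 50.7
```

```bash
python3 -c "from h import *; F()"
```

```text
Fmean [ 2.27 -0.47  5.66]
t 17.1833 pos [0.5078 0.0524 0.0965] rot [-178.36   -1.65   25.82] F [ 3.03 -1.49  5.92] tip [0.509  0.0545 0.0296] j6 158.9
```

Emit:
{"api": "play_rows", "payload": {
  "linear": [
    [-1,-0.2,0.2],
    [-2,-0.4,0.2],
    [-3,-0.5,0.3],
    [-4,-0.7,0.3],
    [-5,-0.9,0.3],
    [-6,-1,0.3],
    [-7,-1.2,0.3],
    [-8,-1.4,0.3],
    [-9,-1.6,0.3],
    [-9,-1.6,0.3]
  ],
  "turn": [0,0,0,0,0,0,0,0,0,0],
  "jaw": [-1,-1,-1,-1,-1,-1,-1,-1,-1,-1]
}}

```text
t: 18.02
position: [0.499, 0.0499, 0.0961]
tcp_rot: [-178.4, -1.7, 25.8]
wrist_force: [2.3, -0.2, 5.9]
opening: 0.0156
finger_force: 50.7
```

```bash
python3 -c "from h import *; F()"
```

```text
Fmean [ 2.39 -0.51  6.71]
t 18.2167 pos [0.4991 0.0499 0.0961] rot [-178.36   -1.65   25.82] F [ 2.02 -0.12  7.06] tip [0.5002 0.052  0.0291] j6 158.7
```

Emit:
{"api": "play_rows", "payload": {
  "linear": [
    [-1,-0.2,0],
    [-2,-0.4,0],
    [-3,-0.5,0],
    [-4,-0.7,0],
    [-5,-0.9,0],
    [-6,-1,0],
    [-7,-1.2,0],
    [-8,-1.4,0],
    [-9,-1.6,0],
    [-9,-1.6,0]
  ],
  "turn": [0,0,0,0,0,0,0,0,0,0],
  "jaw": [-1,-1,-1,-1,-1,-1,-1,-1,-1,-1]
}}

```text
t: 19.05
position: [0.4903, 0.0475, 0.0959]
tcp_rot: [-178.4, -1.7, 25.8]
wrist_force: [2.5, -0.5, 6.6]
opening: 0.0152
finger_force: 50.7
```

```bash
python3 -c "from h import *; F()"
```

```text
Fmean [ 2.37 -0.52  6.36]
t 19.25 pos [0.4903 0.0474 0.0959] rot [-178.37   -1.66   25.81] F [1.45 0.19 6.29] tip [0.4915 0.0495 0.0289] j6 158.5
```

Emit:
{"api": "play_rows", "payload": {
  "linear": [
    [-1,-0.2,0],
    [-2,-0.4,0],
    [-3,-0.5,0],
    [-4,-0.7,0],
    [-5,-0.9,0],
    [-5,-0.9,0]
  ],
  "turn": [0,0,0,0,0,0],
  "jaw": [-1,-1,-1,-1,-1,-1]
}}

```text
t: 19.75
position: [0.4856, 0.0461, 0.0959]
tcp_rot: [-178.4, -1.7, 25.8]
wrist_force: [3.5, 0.2, 6.8]
opening: 0.0155
finger_force: 50.7
```

Emit:
{"api": "play_rows", "payload": {
  "linear": [
    [-0.7,-0.1,0],
    [-1.5,-0.3,0],
    [-1.5,-0.3,0],
    [-1.5,-0.3,0]
  ],
  "turn": [0,0,0,0],
  "jaw": [-1,-1,-1,-1]
}}

```text
t: 20.08
position: [0.4843, 0.0459, 0.0959]
tcp_rot: [-178.4, -1.7, 25.8]
wrist_force: [3.2, 0.2, 6.8]
opening: 0.0149
finger_force: 50.8
```

```bash
python3 -c "from h import *; F()"
```

```text
Fmean [3.82 0.76 6.49]
t 20.2833 pos [0.4843 0.0459 0.0959] rot [-178.36   -1.7    25.82] F [3.47 1.11 6.28] tip [0.4855 0.048  0.029 ] j6 158.3
```

Emit:
{"api": "play_rows", "payload": {
  "linear": [
    [-0.5,-0.1,0],
    [-1,-0.2,0],
    [-1,-0.2,0],
    [-1,-0.2,0]
  ],
  "turn": [0,0,0,0],
  "jaw": [-1,-1,-1,-1]
}}

```text
t: 20.62
position: [0.4836, 0.0457, 0.096]
tcp_rot: [-178.4, -1.8, 25.8]
wrist_force: [4.2, 0.6, 5.7]
opening: 0.0153
finger_force: 50.8
```

```bash
python3 -c "from h import *; F()"
```

```text
Fmean [4.85 1.02 5.92]
t 20.8167 pos [0.4836 0.0457 0.096 ] rot [-178.36   -1.74   25.83] F [4.32 1.62 6.13] tip [0.4848 0.0478 0.029 ] j6 158.3
```

Emit:
{"api": "play_rows", "payload": {
  "linear": [
    [-0.5,-0.1,0.1],
    [-1,-0.2,0.1],
    [-1,-0.2,0.1],
    [-1,-0.2,0.1]
  ],
  "turn": [0,0,0,0],
  "jaw": [-1,-1,-1,-1]
}}

```text
t: 21.15
position: [0.4831, 0.0456, 0.0961]
tcp_rot: [-178.4, -1.8, 25.8]
wrist_force: [5.8, 0.7, 6.1]
opening: 0.0151
finger_force: 50.5
```

```bash
python3 -c "from h import *; F()"
```

```text
Fmean [6.67 1.22 5.95]
t 21.35 pos [0.483  0.0456 0.096 ] rot [-178.38   -1.8    25.83] F [6.84 0.92 5.6 ] tip [0.4843 0.0477 0.0291] j6 158.3
```

It has met its stop: the force keeps rising and the travel has ended at about 45 mm. I ease off sideways, then lift out.

Emit:
{"api": "play_rows", "payload": {
  "linear": [
    [1,0.2,0],
    [2,0.4,0],
    [3,0.5,0],
    [3,0.5,-1],
    [3,0.5,-3],
    [3,0.5,-5],
    [3,0.5,-7],
    [3,0.5,-9],
    [3,0.5,-9],
    [3,0.5,-9]
  ],
  "turn": [0,0,0,0,0,0,0,0,0,0],
  "jaw": [-1,-1,-1,-1,-1,-1,-1,-1,-1,-1]
}}

```text
t: 22.18
position: [0.4838, 0.0457, 0.1037]
tcp_rot: [-178.3, -1.5, 25.8]
wrist_force: [1.5, 0.4, -0.3]
opening: 0.0155
finger_force: 49.8
```

```bash
python3 -c "
from h import *; s=F(2); print(togo(s,[0,0,.01]))"
```

```text
Fmean [ 1.65 -0.09 -0.1 ]
t 22.2833 pos [0.4838 0.0457 0.1038] rot [-178.31   -1.52   25.82] F [ 0.59 -0.19 -0.2 ] tip [0.4848 0.0477 0.0368] j6 158.3
[  0.3  -0.3 -10. ]
```

Emit:
{"api": "play_rows", "payload": {
  "linear": [
    [1.5,0.3,0],
    [1.5,0.3,0],
    [1.5,0.2,-2],
    [2,0,-8],
    [2,-0.5,-18],
    [2.5,-1,-30],
    [3,-1.5,-42],
    [3,-1.7,-52],
    [3,-2,-58],
    [3,-2,-58],
    [3,-2,-58],
    [3,-2,-58]
  ],
  "turn": [0,0,0,0,0,0,0,0,0,0,0,0],
  "jaw": [-1,-1,-1,-1,-1,-1,-1,-1,-1,-1,-1,-1]
}}

```text
t: 23.28
position: [0.4848, 0.0465, 0.1616]
tcp_rot: [-178.3, -1.5, 25.8]
wrist_force: [-0.5, 0.6, -0.9]
opening: 0.0156
finger_force: 49.7
```

```bash
python3 - <<'E'
from h import *
s=F(2); t=tip(s); c=arm.capture("scene"); a=c["img"]
print("tip px",proj(c,t))
for z in(.035,.041): print([np.round(proj(c,[.5303-.001*k*.9617,.0605-.001*k*.274,z]),1).tolist() for k in(0,42,45)])
print("to stand:",togo(s,np.array([.4955,-.188,.092])-t))
cv2.imwrite("pics/z8.png",crop(a,235,140,80,110,5))
E
```

```text
Fmean [ 0.06 -0.3  -1.21]
t 23.3833 pos [0.4847 0.0465 0.1614] rot [-178.3    -1.47   25.82] F [-0.01 -0.93 -0.79] tip [0.4857 0.0485 0.0945] j6 158.4
tip px (np.float64(279.9361793575814), np.float64(201.38385571618835))
[[286.9, 214.6], [280.9, 222.1], [280.4, 222.7]]
[[286.9, 212.5], [280.9, 220.0], [280.4, 220.6]]
to stand: [-94.2 217.1  -6.4]
```

View pics/z8.png

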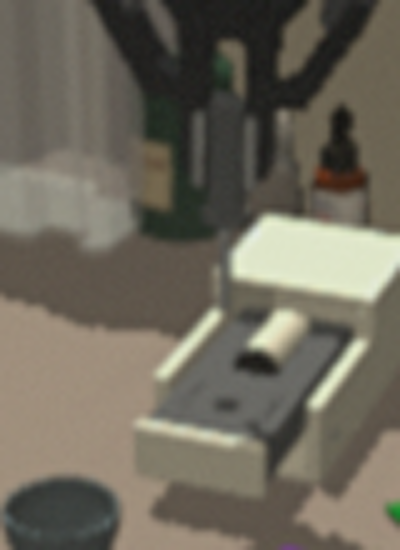

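The slide is out: its recess now shows at crop (228,404), i.e. px (280.5,220.7), which fits 45 mm of travel. Next, back to the stand.

Emit:
{"api": "play_rows", "payload": {
  "linear": [
    [-3,7,0],
    [-9,20,-1],
    [-16,37,-1],
    [-23,55,-2],
    [-31,73,-2],
    [-39,91,-3],
    [-47,109,-3],
    [-55,127,-4],
    [-63,145,-4],
    [-71,163,-5],
    [-79,181,-5],
    [-86,197,-6],
    [-91,209,-6],
    [-94,216.5,-6.4],
    [-94,216.5,-6.4],
    [-94,216.5,-6.4],
    [-94,216.5,-6.4]
  ],
  "turn": [0,0,0,0,0,0,0,0,0,0,0,0,0,0,0,0,0],
  "jaw": [-1,-1,-1,-1,-1,-1,-1,-1,-1,-1,-1,-1,-1,-1,-1,-1,-1]
}}

```text
t: 24.85
position: [0.4947, -0.1888, 0.1596]
tcp_rot: [-178.3, -1.5, 25.8]
wrist_force: [0.4, -0.7, -1.3]
opening: 0.0156
finger_force: 49.7
```

```bash
python3 - <<'E'
from h import *
s=F(2); t=tip(s); c=arm.capture("scene"); a=c["img"]
u,v=proj(c,t); print("pred tip",u,v,"collar",proj(c,s["position"]+Ro.from_euler("xyz",s["tcp_rot"],degrees=True).apply(R0.inv().apply([0,0,-.019]))))
g=cv2.cvtColor(a,cv2.COLOR_RGB2GRAY); u0=int(u);v0=int(v)
print("cols",u0-9,"..");
for r in range(v0-22,v0+24,2): print(r,g[r,u0-9:u0+10])
c=arm.capture("top"); print([(np.round(d["position"],4),round(d["p"],2)) for d in arm.find_in("stand_mouth",c)][:6])
E
```

```text
Fmean [ 0.03  0.93 -1.06]
t 24.95 pos [ 0.4948 -0.1886  0.1597] rot [-178.32   -1.54   25.87] F [ 0.25  1.72 -1.42] tip [ 0.4958 -0.1866  0.0928] j6 132.0
pred tip 370.5713907944624 230.62147542994765 collar (np.float64(373.31935672430706), np.float64(211.00421563747125))
cols 361 ..
208 [145 144 134 115  95  66  51  62  59  56  58  59  58  57  57  57  51  42
  32]
210 [95 71 50 35 30 31 45 59 60 58 59 58 57 57 58 57 59 59 42]
212 [29 32 32 33 33 33 38 44 53 59 61 59 60 60 61 60 60 56 38]
214 [35 33 34 34 35 34 33 34 34 40 58 74 72 55 48 44 39 35 31]
216 [34 31 33 35 33 32 35 34 34 45 73 87 78 46 33 31 32 33 32]
218 [35 34 35 29 36 34 33 31 36 58 83 88 73 43 31 30 34 34 34]
220 [34 35 36 35 35 35 33 32 38 63 88 85 60 38 33 34 32 32 30]
222 [35 33 36 34 34 37 34 35 46 70 88 81 49 28 30 29 32 30 30]
224 [31 31 33 34 35 32 36 34 53 80 88 77 44 28 30 27 29 32 31]
226 [33 33 31 32 31 32 33 37 59 86 85 63 36 28 32 29 30 30 30]
228 [31 33 31 33 34 29 30 46 70 88 80 52 28 31 33 31 28 31 29]
230 [33 32 31 35 31 32 32 47 72 87 76 44 28 31 31 30 31 28 33]
232 [33 33 31 34 31 32 31 35 43 49 43 3
[... 326 characters left out ...]
26 226 226 226 225 224 224 225 225 226 227 227 223 216 204 186 167
 153]
244 [225 225 224 225 222 206 186 173 180 191 208 220 225 225 225 226 225 224
 218]
246 [226 226 226 225 224 210 175 149 139 141 168 203 220 223 227 226 226 226
 228]
248 [167 197 221 227 228 226 225 225 225 225 225 212 164 154 191 223 226 220
 196]
250 [112 116 129 155 184 211 224 227 227 227 228 228 216 180 137 134 135 123
 113]
252 [115 115 113 111 114 124 142 165 190 213 216 191 150 128 115 111 110 111
 111]
[(array([ 0.3566, -0.0784,  0.0598]), 0.9), (array([0.2744, 0.2487, 0.0586]), 0.7), (array([ 0.4831, -0.1766,  0.0346]), 0.68), (array([ 0.5116, -0.0705,  0.0589]), 0.64), (array([0.3544, 0.1592, 0.0556]), 0.58)]
```

```bash
python3 - <<'E'
from h import *
s=arm.sense(); c=arm.capture("scene"); g=cv2.cvtColor(c["img"],cv2.COLOR_RGB2GRAY).astype(float)
w=np.clip(215-g[243:248,365:374],0,None); print(g[243:248,365:374].astype(int))
w[4]=0
v,u=np.mgrid[243:248,365:374]; hu,hv=(u*w).sum()/w.sum(),(v*w).sum()/w.sum(); print(hu,hv)
print("cam hole",ray(c,hu,hv,.058),"robot-frame hole",ray(c,hu+.5,hv-.5,.058),"tip",tip(s))
print(proj(c,[.4952,-.188,.058]))
E
```

```text
[[224 221 216 212 215 218 223 225 226]
 [221 206 184 174 179 190 210 221 224]
 [220 194 156 137 138 151 178 211 223]
 [224 211 174 149 136 142 168 204 220]
 [226 223 215 203 198 196 204 206 199]]
368.7940813810111 245.2071516646116
cam hole [ 0.49288747 -0.18759316  0.058     ] robot-frame hole [ 0.49534661 -0.18751481  0.058     ] tip [ 0.4958332  -0.18679621  0.0927779 ]
(np.float64(369.4662242204921), np.float64(244.8101236893064))
```

The hole comes out at (0.4953, -0.1875) in the robot's frame, and the tip sits over it. I go down in stages.

Emit:
{"api": "play_rows", "payload": {
  "linear": [
    [-0.2,0.2,6],
    [-0.5,0.5,16],
    [-0.8,0.8,26],
    [-1,1,33],
    [-1.1,1.1,37],
    [-1.2,1.2,40],
    [-1.3,1.3,43],
    [-1.3,1.3,43]
  ],
  "turn": [0,0,0,0,0,0,0,0],
  "jaw": [-1,-1,-1,-1,-1,-1,-1,-1]
}}

```text
t: 25.82
position: [0.4945, -0.1894, 0.1161]
tcp_rot: [-178.3, -1.5, 25.8]
wrist_force: [-0.3, 0.6, -0.5]
opening: 0.0149
finger_force: 49.7
```

Emit:
{"api": "play_rows", "payload": {
  "linear": [
    [-0.2,0.2,5],
    [-0.4,0.4,12],
    [-0.6,0.6,19],
    [-0.8,0.8,26],
    [-1,1,31],
    [-1,1,34],
    [-1.1,1.1,36],
    [-1.1,1.1,36],
    [-1.1,1.1,36]
  ],
  "turn": [0,0,0,0,0,0,0,0,0],
  "jaw": [-1,-1,-1,-1,-1,-1,-1,-1,-1]
}}

```text
t: 26.57
position: [0.4946, -0.1896, 0.0807]
tcp_rot: [-178.3, -1.5, 25.8]
wrist_force: [-0.0, -0.1, -1.4]
opening: 0.0155
finger_force: 49.7
```

```bash
python3 -c "
from h import *; s=F(3)"
```

```text
Fmean [-0.17 -0.47 -0.78]
t 26.7167 pos [ 0.4947 -0.1897  0.0809] rot [-178.34   -1.55   25.81] F [ 0.56 -0.21 -0.59] tip [ 0.4957 -0.1876  0.014 ] j6 132.0
```

Emit:
{"api": "play_rows", "payload": {
  "linear": [
    [0,0,1.5],
    [0,0,2.5],
    [0,0,2.5],
    [0,0,2.5]
  ],
  "turn": [0,0,0,0],
  "jaw": [-1,-1,-1,-1]
}}

```text
t: 27.05
position: [0.4945, -0.1895, 0.078]
tcp_rot: [-178.3, -1.5, 25.8]
wrist_force: [0.4, 0.1, -0.4]
opening: 0.0151
finger_force: 49.7
```

Emit:
{"api": "play_rows", "payload": {
  "linear": [
    [0,0,0.5],
    [0,0,1],
    [0,0,1],
    [0,0,1]
  ],
  "turn": [0,0,0,0],
  "jaw": [-1,-1,-1,-1]
}}

```text
t: 27.38
position: [0.4947, -0.1895, 0.0773]
tcp_rot: [-178.3, -1.5, 25.8]
wrist_force: [-1.4, 0.8, 1.3]
opening: 0.0153
finger_force: 50.1
```

```bash
python3 -c "
from h import *; s=F(3)"
```

```text
Fmean [-0.64  0.09  1.77]
t 27.5333 pos [ 0.4946 -0.1895  0.0772] rot [-178.33   -1.54   25.82] F [-0.38  0.23  2.12] tip [ 0.4956 -0.1874  0.0103] j6 132.0
```

Emit:
{"api": "play_rows", "payload": {
  "linear": [
    [0,0,0.5],
    [0,0,0.5],
    [0,0,0.5],
    [0,0,0.5],
    [0,0,0.5],
    [0,0,0],
    [0,0,0],
    [0,0,0],
    [0,0,0],
    [0,0,0],
    [0,0,0],
    [0,0,0]
  ],
  "turn": [0,0,0,0,0,0,0,0,0,0,0,0],
  "jaw": [-1,-1,-0.6,-0.5,-0.4,-0.3,-0.2,-0.1,0,0,0,0],
  "newtons": 20
}}

```text
t: 28.53
position: [0.4946, -0.1895, 0.077]
tcp_rot: [-178.3, -1.5, 25.8]
wrist_force: [0.1, 1.9, -1.2]
opening: 0.0426
finger_force: 0.0
```

Emit:
{"api": "play_rows", "payload": {
  "linear": [
    [0,0,-4],
    [0,0,-12],
    [0,0,-24],
    [0,0,-38],
    [0,0,-54],
    [0,0,-70],
    [0,0,-84],
    [0,0,-94],
    [0,0,-100],
    [0,0,-100],
    [0,0,-100]
  ],
  "turn": [0,0,0,0,0,0,0,0,0,0,0],
  "jaw": [0,0,0,0,0,0,0,0,0,0,0]
}}

```text
t: 29.45
position: [0.4935, -0.1933, 0.1769]
tcp_rot: [-178.3, -1.5, 25.8]
wrist_force: [-0.1, 0.0, 0.6]
opening: 0.0426
finger_force: 0.0
```

```bash
python3 - <<'E'
from h import *
s=F(1); c=arm.capture("scene"); g=cv2.cvtColor(c["img"],cv2.COLOR_RGB2GRAY)
ref=cv2.cvtColor(cv2.imread("pics/scene1.png"),cv2.COLOR_BGR2GRAY)
for n,r in(("handle",(slice(215,250),slice(360,382))),("cup",(slice(230,270),slice(230,265))),("cup2",(slice(190,220),slice(190,220)))):
    d=cv2.absdiff(g[r],ref[r]); print(n,d.max(),d.mean())
print([proj(c,[.4955,-.188,z]) for z in(.062,.12)])
for r in (218,219,220,221,224,228,232,236,240,242,244,246): print(r,g[r,362:382],ref[r,362:382])
E
```

```text
Fmean [ 0.21  0.01 -1.5 ]
t 29.5 pos [ 0.4933 -0.1932  0.1764] rot [-178.29   -1.5    25.81] F [ 0.21  0.01 -1.5 ] tip [ 0.4942 -0.1911  0.1094] j6 131.6
handle 107 8.206493506493507
cup 15 7.647857142857143
cup2 56 10.063333333333333
[(np.float64(369.71008227171546), np.float64(243.18127581213122)), (np.float64(372.3901540408097), np.float64(219.68208813994448))]
218 [33 33 34 33 30 33 40 51 52 49 48 47 49 42 33 33 32 31 30 31] [32 29 31 30 29 30 39 45 54 66 77 65 46 32 29 30 31 32 31 27]
219 [35 34 33 33 32 34 56 86 91 87 86 89 91 73 46 31 31 35 32 29] [32 31 30 29 30 45 62 78 84 89 96 90 78 56 39 32 27 29 31 27]
220 [ 35  32  32  35  32  35  65  98 106 103 103 106 108  92  55  33  29  32
  29  30] [ 29  29  30  31  36  52  75  92  98  98  99 100  95  81  60  36  30  29
  26  27]
221 [ 34  32  34  33  33  35  63  98 103 104 103 105 104  95  57  31  30  29
  29  29] [33 30 30 32 36 50 65 79 93 96 95 94 89 83 67 37 28 29 26 29]
224 [32 31 34 33 35 37 50 60 57 59 58 59 59 56 38 28 28 29 29 30] [29 29 29 32 37 51 52 48 50 53 52 51 52 53 48 33 27 26 27 31]
228 [31 31 30 31 32 41 58 59 5
[... 333 characters left out ...]
3 79 81 81 80 79 81]
240 [179 193 210 212 158  81  57  58  60  57  57  70  92 101  99 102 126 142
 144 145] [169 181 169 105  53  48  51  51  54  54  52  52  59  80  89  96 116 132
 134 136]
242 [227 227 217 169 101  58  58  59  59  59  63 105 172 214 208 187 166 151
 144 139] [218 213 179  98  47  47  51  53  53  54  49  61 117 182 190 174 154 142
 135 129]
244 [225 211 145  94  70  62  58  59  58  60  56  67 123 195 228 228 225 218
 204 187] [216 194 126  83  73  62  54  54  54  54  51  59 111 182 216 218 211 203
 191 174]
246 [229 224 185 125  88  65  59  57  59  58  55  60  77 135 191 222 225 229
 228 222] [218 208 172 126  97  75  64  57  53  57  57  64  90 138 180 208 218 218
 217 205]
```

The handle's top and collar show at the same pixel rows as at the start, with only its rotation changed. So the pin is upright and home, and the gripper is clear.

```bash
python3 -c "from workcell import arm; print(arm.sign_off())"
```

```text
the job is handed in; nothing more can be done
None
```

The filter's slide is pushed out to its stop, the pin tool is back upright and home in its stand, the cups were not approached, and the job is handed in at about 29.5 s (no verdict was returned).

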